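Push an order through to the pick-up mat and call it

TASK

Push the filled white dish along the counter, without lifting or tipping it, through the gap between the two fixed sauce pots until it rests wholly on the green pick-up mat. Then press the blue call button down and let it come back up; leave everything else on the counter where it is.

Things in the scene. Friction and masses are not known exactly. Their poses are not given: they have to be found in the camera images.
- dish: oblong white dish, 120 mm long (its x axis) by 80 mm wide (its y axis) by 28 mm tall, square-cornered with upright walls, filled with three fried slices that are stuck fast and rise to 31 mm; loose, 0.28 to 0.52 kg. It starts on the robot's left of the two sauce pots, turned up to 0.4 rad from the line through the gap. Origin: centre of its underside; its +x end points roughly toward the gap
- pots: two low round steel sauce pots, one with a red lid and one with a yellow lid, fixed to the counter so that they cannot move, each 64 mm across and 53 mm tall. Origin: on the counter, midway between them. The pot centres lie at y = +78 mm (red) and -78 mm (yellow), so that the gap is 92 mm wide at its narrowest; the x axis runs through the gap, from the dish's side toward the mat (roughly toward the robot's right)
- mat: green pick-up mat with white side stripes, flat on the counter (1 mm thick, no obstacle), 160 mm long (its x axis) by 120 mm wide (its y axis), just beyond the gap. Origin: its centre; its x axis continues the line through the gap to within 0.1 rad
- call (a joint): the call button's travel in m: 0 up, 0.006 fully down; it springs back, and 5 N presses it fully down
- call_top (a point): centre of the top face of the blue call button, 36 mm across, in a black housing fixed to the counter, to the right of the mat, its top face 22 mm above the counter; it is pressed straight down
- pickjar: bystander: small jar with an orange cap, 44 mm across, 55 mm tall; loose. Origin: centre of its underside
- saucer: bystander: small blue bowl, 80 mm across, 22 mm tall; loose. Origin: centre of its underside
- shaker: bystander: squat steel shaker, 48 mm across, 80 mm tall; loose. Origin: centre of its underside
- teacup: bystander: white tea cup, 72 mm across, 60 mm tall; loose. Origin: centre of its underside
- turner: bystander: cook's turner (spatula) 280 mm long, lying flat, its origin near its middle; loose. Origin: as said
- plate: bystander: empty white plate, 170 mm across, 18 mm tall; loose. Origin: centre of its underside
There are look-alikes about, which are no part of the job. Leave any orange or yellow look-alike of the dish alone.

How it is judged (in metres and radians):
On the way, in this order (a step that is already met when the one before it is completed fails the run):
1. the dish is between the two pots (x of dish in the frame of pots between -0.04 and 0.04 m and y of dish in the frame of pots between -0.02 and 0.02 m), for 0.05 s.
2. the dish is on the mat (x of dish in the frame of mat between -0.024 and 0.024 m and y of dish in the frame of mat between -0.024 and 0.024 m and angle between the x axis of dish and the x axis of mat, either way round below 0.42 rad), for 0.2 s.
3. the call button is pressed down (value of joint call above 0.004 m), for 0.05 s.
At the end, for the whole second after the job is handed in: The dish stands flat and at rest on the mat, its centre within 24 mm of the mat's centre along each of the mat's axes and its length within 0.42 rad of the mat's; the call button is up again (within 1.5 mm) (all of step 2 and height (world z) of dish below 0.004 m and angle between dish's own z axis and vertical below 0.05 rad and linear speed of dish below 0.01 m/s and value of joint call below 0.0015 m); the robot touches nothing.
It fails at once if the dish is lifted (over 8 mm) or tipped (over 0.2 rad) (height (world z) of dish above 0.008 m or angle between dish's own z axis and vertical above 0.2 rad).
It fails at once if the call button is pressed before the dish is on the mat (value of joint call above 0.004 m and not (x of dish in the frame of mat between -0.024 and 0.024 m and y of dish in the frame of mat between -0.024 and 0.024 m and angle between the x axis of dish and the x axis of mat, either way round below 0.42 rad)).
It fails at once if a bystander is moved by over 20 mm (distance of any of pickjar, saucer, shaker, teacup, turner, plate from where it was at the start of the episode above 0.02 m).
It also fails if it takes over 72 s, if anything falls off the work surface, if the arm or the gripper's body presses on something with over 40 N, if the wrist force passes 120 N, or if a joint passes its speed limit or range.

ROBOT

A 6-joint arm with a two-finger parallel gripper is mounted at the origin on the work surface. World frame = base frame: x ahead of the robot, y to its left, z up, the work surface at z = 0. Lengths are in m, angles in degrees, forces in N, time in s.
With the tool pointing down it reaches from about 0.375 to 0.9 m from the base axis. Payload 3.1 kg.
Tool frame: the origin (TCP) lies on the front face of the gripper's body, between the roots of the fingers; the fingertips stand 70 mm ahead of it and the grasp point (between the pads) lies 51 mm ahead of it (bot.tip_extent is the distance from the TCP to the fingertips, in m); z points along the fingers, x is the direction in which the jaws open and shut, and the axes are right-handed (so a half turn about z gives the same grasp; the last joint's range is limited). The gripper opens to 87 mm and grips with 3 to 60 N. Pads are 19 mm wide; open, the fingers measure 117 mm over their backs; the gripper's body (75 mm by 190 mm) begins 51 mm behind the grasp point.
Start: joints at [-84.139, 30.224, 82.088, -0, 67.689, -10.227], TCP at [0.173, -0.6, 0.292] pointing down, gripper open.
Joint ranges: [-176.69, 176.69], [-43.24, 126.21], [12.49, 139.97], [-82, 262], [0, 151.66], [-163.58, 163.58]. Speed limits (degrees/s): [159.86, 159.86, 180, 180, 180, 180].

INTERFACE

Orientations are given as a 3x3 rotation matrix whose columns are the frame's x, y, z axes.
In Python, from rig import bot, viewer, ticket gives the robot as it stands. The module is installed in compiled form; this text tells all that it offers.
- The arm moves only by the tool arm_command, never from a script. Its argument "targets" is a list of rows, each an object with "rot": the turn, a rotation vector about the tool's x, y, z in degrees, a list of three; "offset": the shift along the tool's x, y, z in cm, a list of three; "gripper": the closure, from 0 (fully open) to 1 (shut). A call has 1 to 8 rows; each row is the pose to reach, as a shift and turn from the pose commanded when the call began, along the tool's axes at that moment; what a row does not reach only later rows make up. A row lasts 1/10 s, in which the tool goes at most 50 mm and 8.59 degrees, less where a joint would pass 70% of its speed; a pose out of reach is approached as far as the arm can. A call with a gripper value outside its range is refused whole. The fingers move at their own pace and stop on an object; the grip force is fixed at half the most. Time passes only in rows, so rows that repeat a pose let the fingers close. It gives the time, the measured TCP pose, the force and the opening at its end, in the units of the state.
- bot.read_state(): the state, without advancing time (a new reading comes with each control period).
- viewer.capture(name): name is "scene" or "top" or "wrist"; returns a dict with "frame" (384x512x3 uint8, red, green, blue), "fx", "fy", "cx", "cy" (pixels), "D" ([k1, k2, p1, p2, k3] as OpenCV has them; the pictures are not rectified), "view" (4x4, takes a point from world to camera coordinates). Camera axes: x right, y down, z forward; pixel columns grow to the right and rows downward; lengths in m; the calibration is good to about 2 mm. A picture is of the moment at which its call begins. There is no depth.
- ticket.hand_in(): hands the job in, once; it reports no verdict.
The state is a dict: "time_s": time; "joint_positions": joint angles; "qvel": joint speeds; "tau": joint torques, N m; "position": TCP position; "tcp_rot": TCP orientation; "force": force on the tool from outside, world axes, zero at the start; "moment": the same for the moment, N m; "opening": opening from 0.0 (shut) to 1.0 (fully open).
Only numpy, scipy, OpenCV 4.12 (cv2) and the standard library are available. Lean on these libraries where they do the work, as an engineer would, in place of code of your own. Each camera call takes 0.05 s, during which the arm holds its last target. There are 200 camera calls.

## Working session

There is one attempt and no reset: what is moved stays moved. The work goes in short steps, Python scripts to look and compute and a tool call to move; the robot and the scene stay as the last step left them, time stands still between calls to the robot, and variables do not carry over. Pictures are saved under pics/ and viewed, about 8 in all and at most 12, crops included, and the job is handed in when it is done.

Besides the shell and the picture viewer there is one more tool, called as name([rows], argument=value, ...), one row to a line, values as JSON. arm_command: Moves the arm, as the interface text tells. Its arguments: {"type":"object","properties":{"targets":{"type":"array"}},"required":["targets"]}

```bash
mkdir -p pics
cat > h.py <<'E'
import numpy as np, cv2
from rig import bot, viewer, ticket
def ray(c,px,z):
    K=np.array([[c['fx'],0,c['cx']],[0,c['fy'],c['cy']],[0,0,1.]])
    p=cv2.undistortPoints(np.array(px,float).reshape(-1,1,2),K,np.array(c['D'],float)).reshape(-1,2)
    V=np.array(c['view']);R=V[:3,:3];o=-R.T@V[:3,3]
    d=np.c_[p,np.ones(len(p))]@R
    return o+d*((z-o[2])/d[:,2])[:,None]
def proj(c,P):
    K=np.array([[c['fx'],0,c['cx']],[0,c['fy'],c['cy']],[0,0,1.]]);V=np.array(c['view'])
    return cv2.projectPoints(np.array(P,float).reshape(-1,3),cv2.Rodrigues(V[:3,:3])[0],V[:3,3],K,np.array(c['D'],float))[0].reshape(-1,2)
E
python3 - <<'E'
from h import *
import pickle
cs={}
for n in ("top","scene"):
    c=viewer.capture(n);cs[n]=c
    V=np.array(c['view']);print(n,-V[:3,:3].T@V[:3,3],c['fx'])
    cv2.imwrite(f"pics/{n}0.png",cv2.resize(c['frame'][:,:,::-1],None,fx=1.5,fy=1.5,interpolation=cv2.INTER_CUBIC))
pickle.dump(cs,open('c0.pkl','wb'))
s=bot.read_state();print(s)
E
```

```text
top [0.40159515 0.0242547  1.28499673] 428.9748027683533
scene [1.36507073 0.36991284 1.24978036] 448.3467937650797
{'time_s': 0.1, 'joint_positions': array([-8.41401050e+01,  3.02734861e+01,  8.21485635e+01, -1.86586726e-03,
        6.76908636e+01, -1.02282337e+01]), 'qvel': array([ 0.11272674, -0.17954851, -0.17523911,  0.00143315, -0.01156967,
       -0.09432386]), 'tau': array([-3.04892239e-05, -4.40985632e+01, -1.77151537e+01,  6.34804065e-02,
        5.34531777e-02, -4.30133753e-05]), 'position': array([ 0.17315403, -0.59998599,  0.29137369]), 'tcp_rot': array([[ 2.77127262e-01, -9.60833194e-01, -2.31172065e-04],
       [-9.60831254e-01, -2.77127173e-01,  1.95733047e-03],
       [-1.94473215e-03, -3.20312289e-04, -9.99998058e-01]]), 'force': array([0.33748179, 0.25717206, 0.36996097]), 'moment': array([-0.01509394,  0.02957775,  0.01346246]), 'opening': 1.0022760110350422}
```

View pics/top0.png

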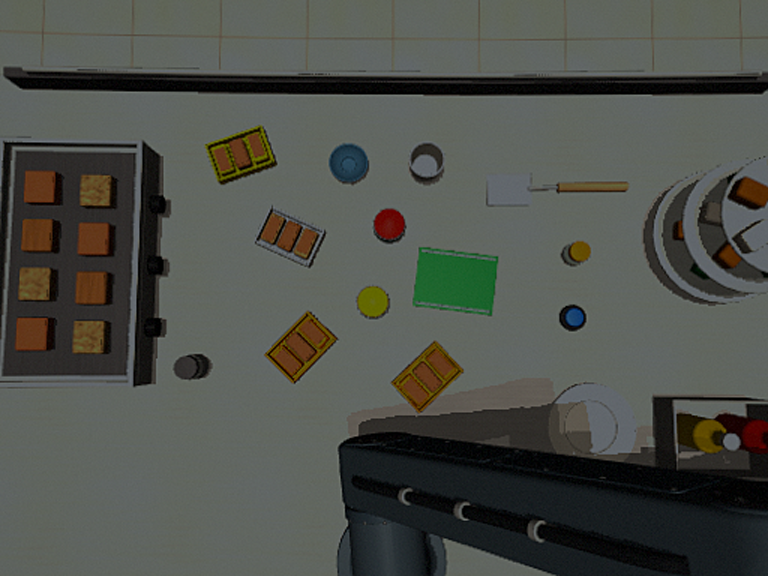

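View pics/scene0.png

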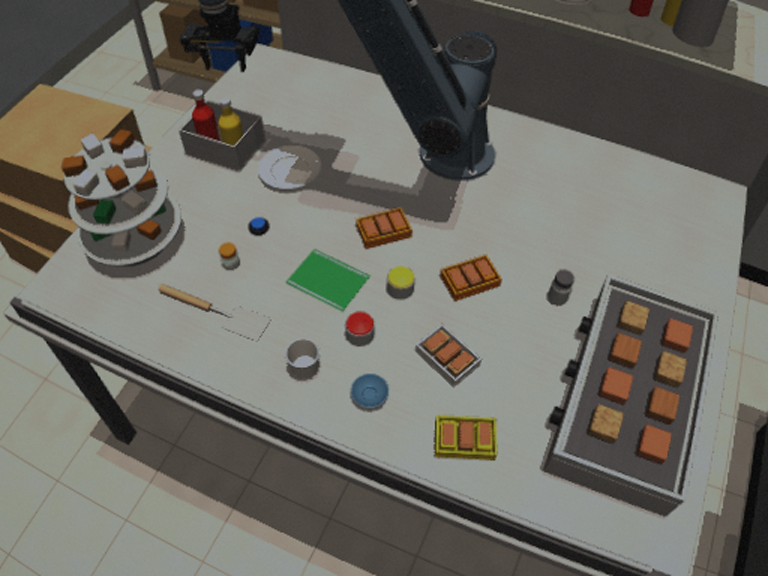

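Top view (1.5x pixels): 
- Four dishes: white (290,236), yellow (240,154), orange (301,346) and orange (427,376). Only the white one fits.
- Red pot (390,225), yellow pot (373,302), mat (456,281), blue button (572,317).

Next I'll measure these and check an enlarged crop.

```bash
cat > m.py <<'E'
from h import *
def blob(m,near,r=45):
    w=np.zeros_like(m);cv2.circle(w,tuple(int(v) for v in near),r,255,-1);m=m&w
    cs,_=cv2.findContours(m,cv2.RETR_EXTERNAL,cv2.CHAIN_APPROX_NONE)
    return max(cs,key=cv2.contourArea)
def hsvm(c,lo,hi): return cv2.inRange(cv2.cvtColor(c['frame'],cv2.COLOR_RGB2HSV),lo,hi)
def rect(P):
    (x,y),(w,h),a=cv2.minAreaRect((P[:,:2]*1000).astype(np.float32))
    if w<h: w,h,a=h,w,a+90
    a=(a+90)%180-90
    return np.array([x,y])/1000,w,h,a
def circ(c,lo,hi,near,z,r=30):
    k=blob(hsvm(c,lo,hi),near,r);P=ray(c,k[:,0],z)
    (x,y),rad=cv2.minEnclosingCircle((P[:,:2]*1000).astype(np.float32));return np.array([x,y])/1000,2*rad
def dish(c,near,z=.028,r=36):
    # brown slices (top z .031)
    m=hsvm(c,(5,80,60),(20,255,255)); w=np.zeros_like(m);cv2.circle(w,near,r,255,-1)
    pts=cv2.findNonZero(m&w); s=rect(ray(c,pts[:,0],.031))
    # bright wall rims: low saturation & bright
    return s
E
python3 - <<'E'
from m import *
import pickle
cs=pickle.load(open('c0.pkl','rb'));c=cs['top'];s=cs['scene']
hs=cv2.cvtColor(c['frame'],cv2.COLOR_RGB2HSV)
for n,lo,hi,p,z in (('red',(0,150,90),(8,255,255),(260,150),.053),('yel',(22,150,80),(35,255,255),(248,201),.053),('blue',(95,120,100),(125,255,255),(382,211),.022)):
    print(n,circ(c,lo,hi,p,z,20))
for n,lo,hi,p,z in (('red',(0,150,90),(10,255,255),(240,215),.053),('yel',(22,120,80),(35,255,255),(267,185),.053),('blue',(95,120,60),(125,255,255),(172,150),.022)):
    print('scene',n,circ(s,lo,hi,p,z,20))
k=blob(hsvm(c,(40,100,50),(80,255,255)),(304,187),50);print('green',rect(ray(c,k[:,0],.001)))
print('dish slices',dish(c,(193,157)))
print('scene slices',dish(s,(299,236)))
for q in [(238,102),(232,109),(284,108),(385,168),(127,245),(393,281),(366,125),(340,127)]: print(q,ray(c,[q],0.02)[0].round(3))
cr=cv2.resize(c['frame'][125:190,160:226,::-1],None,fx=6,fy=6,interpolation=cv2.INTER_NEAREST)
cr2=cv2.resize(s['frame'][210:260,270:330,::-1],None,fx=6,fy=6,interpolation=cv2.INTER_NEAREST)
o=np.zeros((390,396+360,3),np.uint8);o[:,:396]=cr;o[:300,396:]=cr2
cv2.imwrite('pics/crop.png',cv2.convertScaleAbs(o,alpha=1.6))
E
```

```text
red (array([0.64165228, 0.00830836]), 56.81478500366211)
yel (array([0.49034271, 0.03940129]), 59.38322448730469)
blue (array([ 0.46307602, -0.35624115]), 32.6589469909668)
scene red (array([0.65180652, 0.00949904]), 57.151851654052734)
scene yel (array([0.50043457, 0.04144472]), 59.41365051269531)
scene blue (array([ 0.46918866, -0.35517004]), 35.83073043823242)
green (array([ 0.53608533, -0.12555463]), 159.78616333007812, 119.19702911376953, 83.16209411621094)
dish slices (array([0.62086731, 0.20506198]), 99.79170989990234, 56.006954193115234, 66.20965576171875)
scene slices (array([0.62806097, 0.20513599]), 103.99372863769531, 61.945831298828125, 66.35993194580078)
(238, 102) [0.79  0.072 0.02 ]
(232, 109) [0.769 0.09  0.02 ]
(284, 108) [ 0.773 -0.067  0.02 ]
(385, 168) [ 0.592 -0.367  0.02 ]
(127, 245) [0.362 0.39  0.02 ]
(393, 281) [ 0.262 -0.381  0.02 ]
(366, 125) [ 0.722 -0.313  0.02 ]
(340, 127) [ 0.715 -0.235  0.02 ]
```

View pics/crop.png

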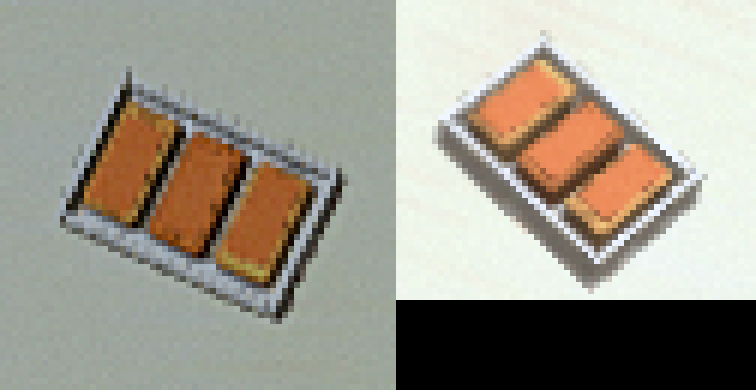

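The crop confirms the dish: white walls, with rim corners near (125,90), (342,180), (278,315) and (65,215) in the crop. The two views disagree by 6-10 mm in x, so I'll check the flat mat and the rim corners in both.

Run:
```python
from m import *
import pickle
cs=pickle.load(open('c0.pkl','rb'));c=cs['top'];s=cs['scene']
k=blob(hsvm(s,(40,100,50),(80,255,255)),(219,186),50);print('green scene',rect(ray(s,k[:,0],.001)))
T=np.array([(127,88),(343,177),(278,317),(64,218)])/6+[160,125]-.5
S=np.array([(545-396,38),(702-396,180),(590-396,265),(440-396,128)])/6+[270,210]-.5
for n,cc,q in(('top',c,T),('scene',s,S)):
    P=ray(cc,q,.028);print(n,P.round(4)[:,:2].tolist(),rect(P))
# two-view triangulation of button, lid, slices centres
K=lambda c:np.array([[c['fx'],0,c['cx']],[0,c['fy'],c['cy']],[0,0,1.]])
def tri(p,q):
    u=[cv2.undistortPoints(np.array([[x]],float),K(cc),np.array(cc['D'],float)).reshape(2,1) for cc,x in((c,p),(s,q))]
    X=cv2.triangulatePoints(np.array(c['view'])[:3],np.array(s['view'])[:3],*u);return (X[:3]/X[3]).ravel().round(4)
def cen(cc,lo,hi,near,r=20): 
    k=blob(hsvm(cc,lo,hi),near,r);return cv2.fitEllipse(k)[0]
print('mat',tri(cen(c,(40,100,50),(80,255,255),(304,187),50),cen(s,(40,100,50),(80,255,255),(219,186),50)))
print('blue',tri(cen(c,(95,120,100),(125,255,255),(382,211)),cen(s,(95,120,60),(125,255,255),(172,150))))
print('red',tri(cen(c,(0,150,90),(8,255,255),(260,150)),cen(s,(0,150,90),(10,255,255),(240,215))))
print('yel',tri(cen(c,(22,150,80),(35,255,255),(248,201)),cen(s,(22,120,80),(35,255,255),(267,185))))
o=np.zeros((480,760,3),np.uint8)
o[:,:380]=cv2.resize(c['frame'][140:220,235:298,::-1],(380,480),interpolation=cv2.INTER_NEAREST)
o[:,380:]=cv2.resize(s['frame'][165:245,220:283,::-1],(380,480),interpolation=cv2.INTER_NEAREST)
cv2.imwrite('pics/pots.png',cv2.convertScaleAbs(o,alpha=1.6))
```

```text
green scene (array([ 0.53976575, -0.12651559]), 157.21612548828125, 112.03311157226562, 83.20207214355469)
top [[0.6735, 0.2405], [0.6298, 0.1334], [0.5599, 0.1644], [0.6084, 0.2701]] (array([0.61842828, 0.20202684]), 116.2361068725586, 76.39148712158203, 66.07644653320312)
scene [[0.565, 0.1671], [0.6151, 0.2757], [0.6871, 0.2392], [0.6419, 0.1366]] (array([0.62753491, 0.20406555]), 119.58305358886719, 82.57830047607422, 65.2103042602539)
mat [ 0.5361 -0.1254 -0.0065]
blue [ 0.4637 -0.3588  0.0152]
red [0.6443 0.0071 0.0406]
yel [0.4914 0.0388 0.0405]
```

View pics/pots.png

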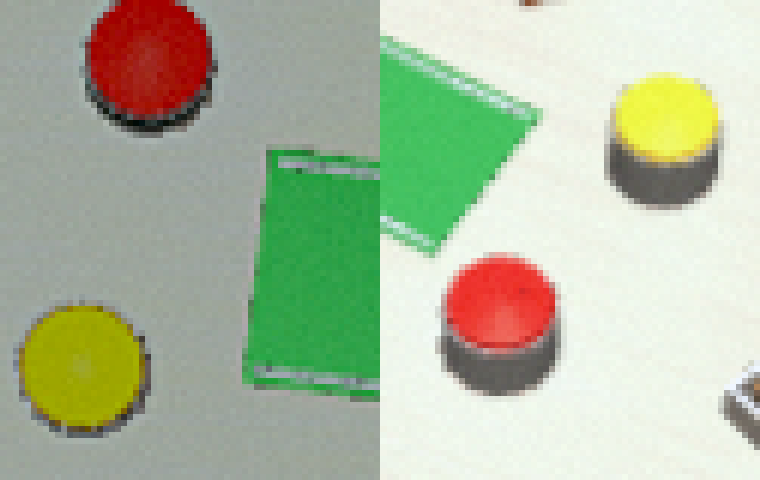

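The mat and dish agree within 4-9 mm between views. Some of that is lid and wall edges biasing each mask toward its camera. I'll go above the dish's rear and refine with the wrist camera.

arm_command([
  {"rot": [0, 0, 0], "offset": [-35.7, -35.7, 0], "gripper": 0.55},
  {"rot": [0, 0, 0], "offset": [-35.7, -35.7, 0], "gripper": 0.55},
  {"rot": [0, 0, 0], "offset": [-35.7, -35.7, 0], "gripper": 0.55},
  {"rot": [0, 0, 0], "offset": [-35.7, -35.7, 0], "gripper": 0.55},
  {"rot": [0, 0, 0], "offset": [-35.7, -35.7, 0], "gripper": 0.55},
  {"rot": [0, 0, 0], "offset": [-35.7, -35.7, 0], "gripper": 0.55},
  {"rot": [0, 0, 0], "offset": [-35.7, -35.7, 0], "gripper": 0.55},
  {"rot": [0, 0, 0], "offset": [-35.7, -35.7, 0], "gripper": 0.55},
])

```text
time_s: 0.9
position: [0.367, -0.2484, 0.2922]
tcp_rot: [[0.276, -0.961, -0.0], [-0.961, -0.276, 0.0], [-0.0, -0.0, -1.0]]
force: [0.8, -0.6, 0.1]
opening: 0.462
```

arm_command([
  {"rot": [0, 0, -50], "offset": [-35.7, -35.7, 2], "gripper": 0.55},
  {"rot": [0, 0, -50], "offset": [-35.7, -35.7, 2], "gripper": 0.55},
  {"rot": [0, 0, -50], "offset": [-35.7, -35.7, 2], "gripper": 0.55},
  {"rot": [0, 0, -50], "offset": [-35.7, -35.7, 2], "gripper": 0.55},
  {"rot": [0, 0, -50], "offset": [-35.7, -35.7, 2], "gripper": 0.55},
  {"rot": [0, 0, -50], "offset": [-35.7, -35.7, 2], "gripper": 0.55},
  {"rot": [0, 0, -50], "offset": [-35.7, -35.7, 2], "gripper": 0.55},
  {"rot": [0, 0, -50], "offset": [-35.7, -35.7, 2], "gripper": 0.55},
])

```text
time_s: 1.7
position: [0.5603, 0.1017, 0.276]
tcp_rot: [[0.914, -0.405, -0.001], [-0.405, -0.914, -0.0], [-0.001, 0.0, -1.0]]
force: [0.8, -1.0, -0.2]
opening: 0.446
```

arm_command([
  {"rot": [0, 0, 0], "offset": [1.7, -20.9, 0], "gripper": 0.55},
  {"rot": [0, 0, 0], "offset": [1.7, -20.9, 0], "gripper": 0.55},
  {"rot": [0, 0, 0], "offset": [1.7, -20.9, 0], "gripper": 0.55},
  {"rot": [0, 0, 0], "offset": [1.7, -20.9, 0], "gripper": 0.55},
  {"rot": [0, 0, 0], "offset": [1.7, -20.9, 0], "gripper": 0.55},
  {"rot": [0, 0, 0], "offset": [1.7, -20.9, 0], "gripper": 0.55},
  {"rot": [0, 0, 0], "offset": [1.7, -20.9, 0], "gripper": 0.55},
])

```text
time_s: 2.4
position: [0.6592, 0.2826, 0.2756]
tcp_rot: [[0.914, -0.405, -0.003], [-0.405, -0.914, -0.002], [-0.002, 0.002, -1.0]]
force: [-0.6, 0.5, -0.3]
opening: 0.448
```

Run:
```python
from m import *
import pickle
c=viewer.capture("wrist");pickle.dump(c,open('w1.pkl','wb'))
V=np.array(c['view']);print(-V[:3,:3].T@V[:3,3],V[2,:3]);s=bot.read_state();print(s['position'],s['force'])
cv2.imwrite("pics/w1.png",cv2.resize(c['frame'][:,:,::-1],None,fx=1.5,fy=1.5))
```

```text
[0.68689027 0.34706683 0.36866811] [-0.10525941 -0.23202372 -0.96699817]
[0.65923981 0.2820504  0.27590935] [ 0.46370072 -0.26081114  0.48171592]
```

View pics/w1.png

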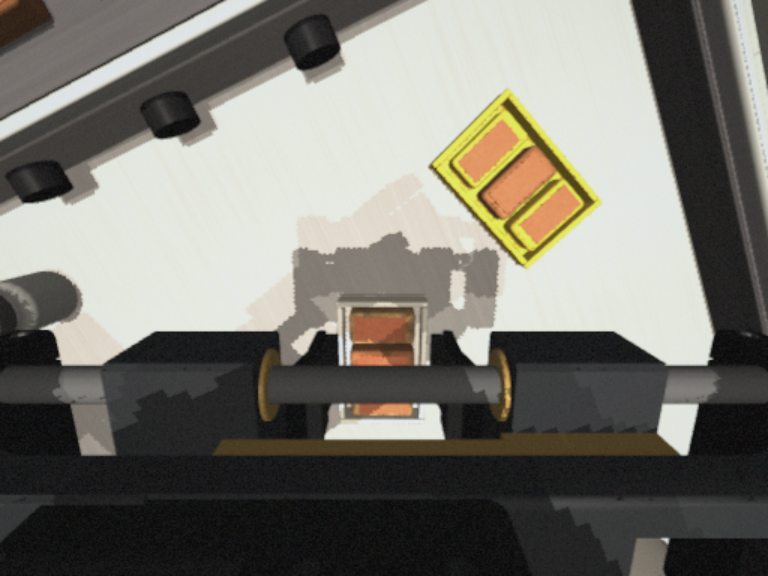

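The wrist view shows the white dish's rear rim at (338,297)-(428,297) in 1.5x pixels, nearly parallel to the jaws. The yellow look-alike is at (515,180), well clear.

Run:
```python
from m import *
import pickle
c=pickle.load(open('w1.pkl','rb'))
P=ray(c,np.array([(338,296),(428,296),(427,418),(340,418)])/1.5-.17,.028)[:,:2];print(P.round(4).tolist(),np.linalg.norm(P[1]-P[0]),rect(P))
# pots, dish in fresh top/scene views (arm may hide)
for n in('top','scene'):
    t=viewer.capture(n)
    cv2.imwrite(f'pics/{n}1.png',t['frame'][:,:,::-1])
    R=np.array(bot.read_state()['tcp_rot']);p=np.array(bot.read_state()['position'])
    print(n,'tip px',proj(t,p+R[:,2]*.07).round(1))
o=np.hstack([cv2.imread('pics/top1.png')[110:230,120:260],cv2.imread('pics/scene1.png')[160:280,220:360]])
cv2.imwrite('pics/ts1.png',cv2.convertScaleAbs(cv2.resize(o,None,fx=2.8,fy=2.8),alpha=1.4))
```

```text
[[0.6127, 0.2804], [0.6842, 0.2487], [0.6381, 0.1389], [0.563, 0.172]] 0.07819075293182251 (array([0.62459985, 0.20996269]), 119.17699432373047, 82.0855484008789, 66.1839828491211)
top tip px [[152.4 129.5]]
scene tip px [[325.5 220.1]]
```

View pics/ts1.png

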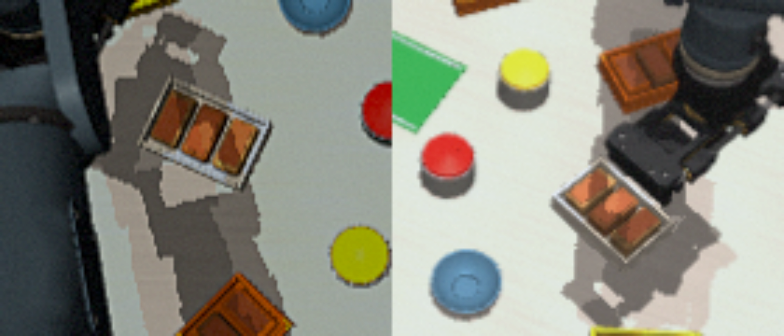

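Wrist measurement: centre (0.6246, 0.2100), 119 x 82 mm, 66°, consistent with the other views. I'll back off 1 cm and descend.

arm_command([
  {"rot": [0, 0, 0], "offset": [0, -1, 4], "gripper": 0.55},
  {"rot": [0, 0, 0], "offset": [0, -1, 8], "gripper": 0.55},
  {"rot": [0, 0, 0], "offset": [0, -1, 12], "gripper": 0.55},
  {"rot": [0, 0, 0], "offset": [0, -1, 16], "gripper": 0.55},
  {"rot": [0, 0, 0], "offset": [0, -1, 18], "gripper": 0.55},
  {"rot": [0, 0, 0], "offset": [0, -1, 19.6], "gripper": 0.55},
  {"rot": [0, 0, 0], "offset": [0, -1, 19.6], "gripper": 0.55},
])

```text
time_s: 3.25
position: [0.6629, 0.2914, 0.0783]
tcp_rot: [[0.914, -0.407, -0.004], [-0.407, -0.914, -0.001], [-0.004, 0.003, -1.0]]
force: [-0.6, 0.4, -0.1]
opening: 0.451
```

```bash
cat > plan.py <<'E'
# dish centre path (unicycle) in pots frame -> tool rows relative to current pose
import numpy as np,sys
def rows(p,R,wps):
    """wps: list of (tcp xy, yaw of tool y in deg); offsets in tool frame cm, rot z deg"""
    y0=np.degrees(np.arctan2(R[1,1],R[0,1]))
    for xy,a in wps:
        d=R.T@np.array([xy[0]-p[0],xy[1]-p[1],0]);print(np.round(d*100,2)[:2],'rotz',round(-(a-y0),2),'tcp',np.round(xy,4))
E
python3 - <<'E'
from plan import *
from h import bot
s=bot.read_state();p=s['position'];R=np.array(s['tcp_rot']);print(p,s['force'],R[:2,1])
M=np.array([.571,.025]);H=-101.7
u=lambda a:np.array([np.cos(np.radians(a)),np.sin(np.radians(a))])
hx=u(H);hy=u(H+90)
c=np.array([.6235,.2055]);print('dish in pots',(c-M)@hx,(c-M)@hy)
a=-114.;w=[]
# arc: 5 deg straight 20 mm, turn 12.3deg over 100 mm
st=0
for k in range(12):
    w.append((c-u(a)*(.0695),a))
    for i in range(10):
        st+=.001
        if .02<st<=.10: a+=(H+114)/80
        c=c+u(a)*.001
    print(round(st,3),'dish',((c-M)@hx).round(4),((c-M)@hy).round(4),round(a-H,1))
rows(p,R,w)
E
```

```text
[0.66289283 0.29137461 0.07827277] [-0.6435023   0.36635247 -0.09126672] [-0.4065073  -0.91364269]
dish in pots -0.18739605032344564 0.01480609074579229
0.01 dish -0.1776 0.0127 -12.3
0.02 dish -0.1679 0.0105 -12.1
0.03 dish -0.158 0.0086 -10.6
0.04 dish -0.1482 0.0069 -9.1
0.05 dish -0.1383 0.0055 -7.5
0.06 dish -0.1284 0.0043 -6.0
0.07 dish -0.1184 0.0034 -4.5
0.08 dish -0.1084 0.0028 -2.9
0.09 dish -0.0984 0.0024 -1.4
0.1 dish -0.0884 0.0023 0.0
0.11 dish -0.0784 0.0023 0.0
0.12 dish -0.0684 0.0023 0.0
[-0.11  2.5 ] rotz 0.01 tcp [0.6518 0.269 ]
[-0.11  3.5 ] rotz 0.01 tcp [0.6477 0.2599]
[-0.13  4.5 ] rotz -0.14 tcp [0.6435 0.2508]
[-0.29  5.5 ] rotz -1.68 tcp [0.6378 0.2423]
[-0.44  6.51] rotz -3.21 tcp [0.6324 0.2337]
[-0.55  7.52] rotz -4.75 tcp [0.6273 0.2249]
[-0.64  8.53] rotz -6.29 tcp [0.6224 0.216 ]
[-0.7   9.55] rotz -7.83 tcp [0.6177 0.207 ]
[-0.73 10.56] rotz -9.36 tcp [0.6132 0.1979]
[-0.74 11.58] rotz -10.9 tcp [0.6091 0.1886]
[-0.7  12.59] rotz -12.29 tcp [0.6053 0.1792]
[-0.49 13.57] rotz -12.29 tcp [0.6033 0.1694]
```

arm_command([
  {"rot": [0, 0, 0], "offset": [-0.1, 1.0, 0], "gripper": 0.55},
  {"rot": [0, 0, 0], "offset": [-0.1, 1.6, 0], "gripper": 0.55},
  {"rot": [0, 0, 0], "offset": [-0.1, 2.2, 0], "gripper": 0.55},
  {"rot": [0, 0, 0], "offset": [-0.1, 2.8, 0], "gripper": 0.55},
  {"rot": [0, 0, 0], "offset": [-0.1, 3.5, 0], "gripper": 0.55},
  {"rot": [0, 0, 0], "offset": [-0.1, 4.2, 0], "gripper": 0.55},
  {"rot": [0, 0, -1.0], "offset": [-0.2, 5.0, 0], "gripper": 0.55},
  {"rot": [0, 0, -1.7], "offset": [-0.3, 5.5, 0], "gripper": 0.55},
])

```text
time_s: 4.05
position: [0.6405, 0.2443, 0.0819]
tcp_rot: [[0.926, -0.378, 0.005], [-0.378, -0.926, 0.002], [0.004, -0.004, -1.0]]
force: [2.6, 5.3, 4.1]
opening: 0.448
```

```bash
cat > look.py <<'E'
from m import *
import sys
M={'top':(np.array([.566,.0238]),-101.6),'scene':(np.array([.5761,.0255]),-101.9)}
s=bot.read_state();print(s['time_s'],s['position'].round(4),'f',s['force'].round(1),'yaw y',np.degrees(np.arctan2(s['tcp_rot'][1,1],s['tcp_rot'][0,1])).round(2))
x,y=float(sys.argv[1]),float(sys.argv[2])
out=[]
for n in('top','scene'):
    t=viewer.capture(n);q=proj(t,(x,y,.03))[0]
    m=hsvm(t,(5,80,40),(20,255,255));w=np.zeros_like(m);cv2.circle(w,tuple(int(v) for v in q),26,255,-1)
    pts=cv2.findNonZero(m&w)
    c,L,W,a=rect(ray(t,pts[:,0],.031));m0,H=M[n];H=np.radians(H)
    d=c-m0;ex=np.array([np.cos(H),np.sin(H)]);ey=np.array([-ex[1],ex[0]])
    print(n,c.round(4),round(L),round(W),'ang',round(a,1),'pots x,y',(d@ex).round(4),(d@ey).round(4),'dang',round((a-180-np.degrees(H)),1))
    x0=int(np.clip(q[0]-70,0,372));y0=int(np.clip(q[1]-60,0,264))
    out.append(t['frame'][y0:y0+120,x0:x0+140,::-1])
if len(sys.argv)>3: cv2.imwrite(sys.argv[3],cv2.convertScaleAbs(cv2.resize(np.hstack(out),None,fx=2.8,fy=2.8),alpha=1.4))
E
python3 look.py .610 .177 pics/p1.png
```

```text
4.05 [0.6405 0.2443 0.0819] f [2.6 5.3 4.1] yaw y -112.21
top [0.6045 0.1811] 103 69 ang 68.4 pots x,y -0.1618 0.0061 dang -10.0
scene [0.6178 0.1928] 129 63 ang 74.5 pots x,y -0.1723 0.0063 dang -3.6
```

View pics/p1.png

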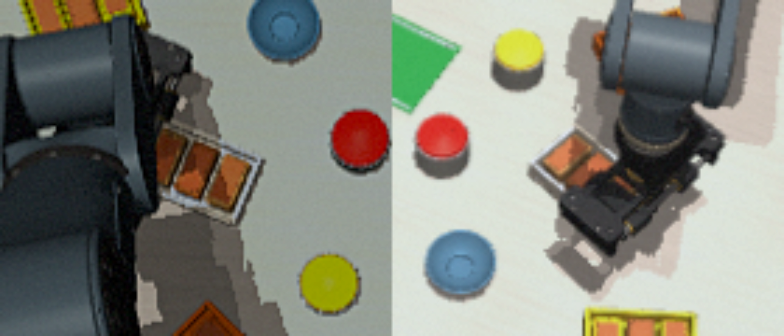

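Run:
```python
from plan import *
u=lambda a:np.array([np.cos(np.radians(a)),np.sin(np.radians(a))])
b=np.array([.6378,.2423]);a=-112.3
R=np.c_[np.r_[u(a+90),0],np.r_[u(a),0],[0,0,-1]]
rows(np.r_[b,0],R,[(np.array(x),y) for x,y in [((.6324,.2337),-110.8),((.6273,.2249),-109.2),((.6224,.216),-107.7),((.6177,.2070),-106.2),((.6132,.1979),-104.6),((.6091,.1886),-103.1),((.6053,.1792),-101.7),((.6033,.1694),-101.7)]])
```

```text
[-0.17  1.  ] rotz -1.5 tcp [0.6324 0.2337]
[-0.31  2.01] rotz -3.1 tcp [0.6273 0.2249]
[-0.43  3.02] rotz -4.6 tcp [0.6224 0.216 ]
[-0.52  4.03] rotz -6.1 tcp [0.6177 0.207 ]
[-0.59  5.04] rotz -7.7 tcp [0.6132 0.1979]
[-0.62  6.06] rotz -9.2 tcp [0.6091 0.1886]
[-0.61  7.07] rotz -10.6 tcp [0.6053 0.1792]
[-0.43  8.05] rotz -10.6 tcp [0.6033 0.1694]
```

arm_command([
  {"rot": [0, 0, -1.5], "offset": [-0.17, 1.0, 0], "gripper": 0.55},
  {"rot": [0, 0, -3.1], "offset": [-0.3, 2.0, 0], "gripper": 0.55},
  {"rot": [0, 0, -4.6], "offset": [-0.43, 3.0, 0], "gripper": 0.55},
  {"rot": [0, 0, -6.1], "offset": [-0.5, 4.0, 0], "gripper": 0.55},
  {"rot": [0, 0, -7.7], "offset": [-0.6, 5.0, 0], "gripper": 0.55},
  {"rot": [0, 0, -9.2], "offset": [-0.6, 6.0, 0], "gripper": 0.55},
  {"rot": [0, 0, -10.6], "offset": [-0.6, 7.0, 0], "gripper": 0.55},
  {"rot": [0, 0, -10.6], "offset": [-0.6, 7.0, 0], "gripper": 0.55},
])

```text
time_s: 4.95
position: [0.6067, 0.1805, 0.0807]
tcp_rot: [[0.98, -0.201, -0.001], [-0.201, -0.98, -0.001], [-0.001, 0.001, -1.0]]
force: [1.4, 0.3, 0.5]
opening: 0.447
```

```bash
python3 look.py .590 .111 pics/p2.png
```

```text
4.95 [0.6067 0.1805 0.0807] f [1.4 0.3 0.5] yaw y -101.62
top [0.588  0.1065] 92 57 ang 78.9 pots x,y -0.0854 0.0049 dang 0.5
scene [0.587  0.1084] 173 86 ang 70.1 pots x,y -0.0833 -0.0064 dang -8.0
```

View pics/p2.png

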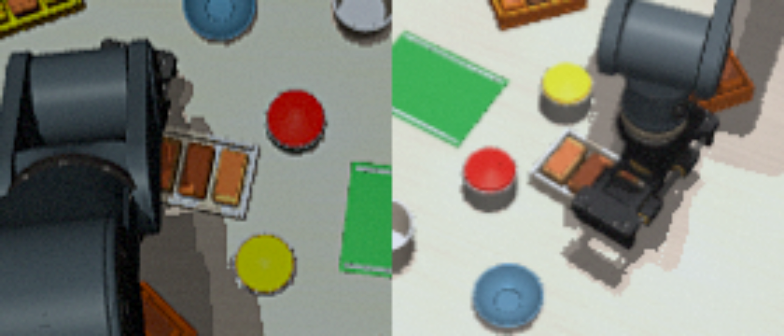

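Run:
```python
from m import *
t=viewer.capture('top');q=proj(t,(.59,.111,.03))[0];x0,y0=int(q[0]-70),int(q[1]-60)
P=ray(t,np.array([(258,146),(247,217)])/2.8-.3+[x0,y0],.028)[:,:2]
r=circ(t,(0,150,90),(8,255,255),(260,150),.053,20)[0];y=circ(t,(22,150,80),(35,255,255),(248,201),.053,20)[0]
ey=(r-y)/np.linalg.norm(r-y);ex=np.array([ey[1],-ey[0]])
for p in [*P,P.mean(0)]: d=p-(r+y)/2;print(p.round(4),'pots',(d@ex).round(4),(d@ey).round(4))
f=t['frame'][y0+45:y0+85,x0+75:x0+110,::-1];z=cv2.convertScaleAbs(cv2.resize(f,None,fx=14,fy=14,interpolation=cv2.INTER_NEAREST),alpha=1.5);print(x0,y0,np.linalg.norm(P[0]-P[1]))
cv2.imwrite('pics/z.png',z)
```

```text
[0.6158 0.0469] pots -0.0328 0.0441
[0.5402 0.058 ] pots -0.0283 -0.0322
[0.578  0.0524] pots -0.0305 0.006
154 107 0.07644647758174931
```

View pics/z.png

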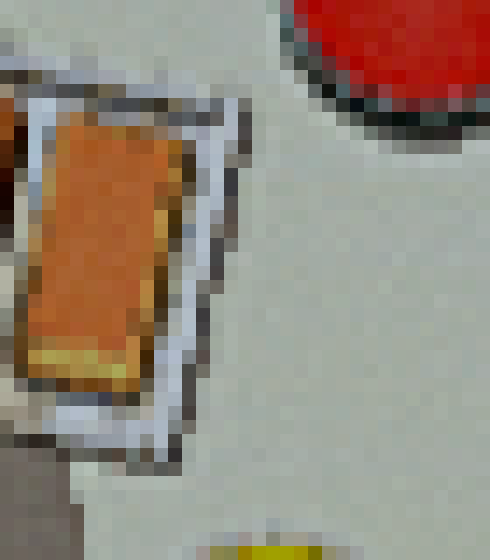

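The dish sits about 5 mm toward red, with its front just at the gap. I'll turn it 4° clockwise so its line passes through the gap centre, then push straight.

arm_command([
  {"rot": [0, 0, 1.3], "offset": [0.15, 0.8, 0], "gripper": 0.55},
  {"rot": [0, 0, 2.6], "offset": [0.28, 1.6, 0], "gripper": 0.55},
  {"rot": [0, 0, 4], "offset": [0.4, 2.5, 0], "gripper": 0.55},
  {"rot": [0, 0, 4], "offset": [0.33, 3.5, 0], "gripper": 0.55},
  {"rot": [0, 0, 4], "offset": [0.26, 4.5, 0], "gripper": 0.55},
  {"rot": [0, 0, 4], "offset": [0.19, 5.5, 0], "gripper": 0.55},
  {"rot": [0, 0, 4], "offset": [0.12, 6.5, 0], "gripper": 0.55},
  {"rot": [0, 0, 4], "offset": [0.12, 6.5, 0], "gripper": 0.55},
])

```text
time_s: 5.9
position: [0.5945, 0.1155, 0.0805]
tcp_rot: [[0.963, -0.27, -0.001], [-0.27, -0.963, -0.001], [-0.001, 0.001, -1.0]]
force: [1.0, 0.0, -1.1]
opening: 0.451
```

```bash
python3 look.py .576 .048 pics/p3.png
```

```text
5.9 [0.5945 0.1155 0.0805] f [ 1.   0.  -1.1] yaw y -105.68
top [0.5703 0.0377] 80 57 ang 73.6 pots x,y -0.0145 0.0014 dang -4.8
scene [0.5825 0.0605] 133 77 ang 83.8 pots x,y -0.0356 -0.0009 dang 5.7
```

View pics/p3.png

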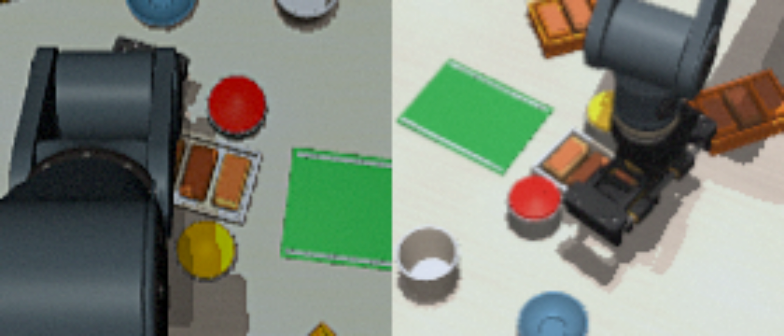

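The dish is in the gap with near-zero side force. I'll keep going straight, then turn gently onto the mat's line.

arm_command([
  {"rot": [0, 0, 0], "offset": [0, 1.0, 0], "gripper": 0.55},
  {"rot": [0, 0, 0], "offset": [0, 2.1, 0], "gripper": 0.55},
  {"rot": [0, 0, 0], "offset": [0, 3.2, 0], "gripper": 0.55},
  {"rot": [0, 0, 0], "offset": [0, 4.3, 0], "gripper": 0.55},
  {"rot": [0, 0, 0], "offset": [0, 5.4, 0], "gripper": 0.55},
  {"rot": [0, 0, 0], "offset": [0, 6.5, 0], "gripper": 0.55},
  {"rot": [0, 0, 0], "offset": [0, 7.6, 0], "gripper": 0.55},
  {"rot": [0, 0, 0], "offset": [0, 8.5, 0], "gripper": 0.55},
])

```text
time_s: 6.8
position: [0.5722, 0.0346, 0.0807]
tcp_rot: [[0.963, -0.27, 0.001], [-0.27, -0.963, 0.0], [0.0, -0.0, -1.0]]
force: [1.7, 5.4, 3.6]
opening: 0.45
```

arm_command([
  {"rot": [0, 0, -1], "offset": [-0.1, 1.0, 0], "gripper": 0.55},
  {"rot": [0, 0, -2], "offset": [-0.2, 2.0, 0], "gripper": 0.55},
  {"rot": [0, 0, -3], "offset": [-0.28, 3.0, 0], "gripper": 0.55},
  {"rot": [0, 0, -4], "offset": [-0.35, 4.0, 0], "gripper": 0.55},
  {"rot": [0, 0, -5], "offset": [-0.39, 5.0, 0], "gripper": 0.55},
  {"rot": [0, 0, -6], "offset": [-0.41, 6.0, 0], "gripper": 0.55},
  {"rot": [0, 0, -7], "offset": [-0.41, 6.7, 0], "gripper": 0.55},
  {"rot": [0, 0, -7], "offset": [-0.41, 6.7, 0], "gripper": 0.55},
])

```text
time_s: 7.6
position: [0.5491, -0.0292, 0.0803]
tcp_rot: [[0.989, -0.15, -0.002], [-0.15, -0.989, -0.0], [-0.002, 0.001, -1.0]]
force: [-0.1, -0.8, 0.3]
opening: 0.448
```

```bash
python3 look.py .538 -.105 pics/p4.png
```

```text
7.6 [ 0.5491 -0.0292  0.0803] f [-0.1 -0.8  0.3] yaw y -98.63
top [ 0.538  -0.1352] 40 31 ang -9.7 pots x,y 0.1613 0.0046 dang -88.1
scene [ 0.5348 -0.086 ] 131 71 ang -89.5 pots x,y 0.1176 -0.0175 dang -167.6
```

View pics/p4.png

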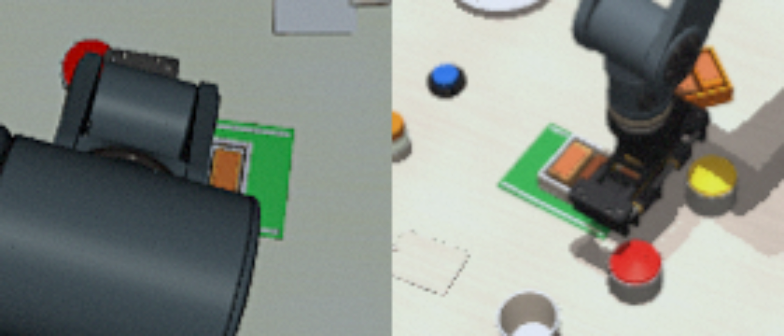

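The dish front is about 46 mm short of the mat's far edge and should be 20 mm short, so I'll push 2.6 cm more, back off, lift and look.

arm_command([
  {"rot": [0, 0, 0], "offset": [0, 0.8, 0], "gripper": 0.55},
  {"rot": [0, 0, 0], "offset": [0, 1.5, 0], "gripper": 0.55},
  {"rot": [0, 0, 0], "offset": [0, 2.2, 0], "gripper": 0.55},
  {"rot": [0, 0, 0], "offset": [0, 2.6, 0], "gripper": 0.55},
  {"rot": [0, 0, 0], "offset": [0, 2.6, 0], "gripper": 0.55},
  {"rot": [0, 0, 0], "offset": [0, 1.6, 0], "gripper": 0.55},
  {"rot": [0, 0, 0], "offset": [0, 0.6, 0], "gripper": 0.55},
  {"rot": [0, 0, 0], "offset": [0, 0.6, 0], "gripper": 0.55},
])

```text
time_s: 8.5
position: [0.5495, -0.0322, 0.0805]
tcp_rot: [[0.989, -0.147, -0.0], [-0.147, -0.989, 0.0], [-0.0, -0.0, -1.0]]
force: [-0.2, 0.1, 0.5]
opening: 0.45
```

arm_command([
  {"rot": [0, 0, 0], "offset": [0, 0, -4], "gripper": 0.55},
  {"rot": [0, 0, 0], "offset": [0, 0, -8], "gripper": 0.55},
  {"rot": [0, 0, 0], "offset": [0, 0, -12], "gripper": 0.6},
  {"rot": [0, 0, 0], "offset": [-4, 0, -12], "gripper": 0.7},
  {"rot": [0, 0, 0], "offset": [-8, 0, -12], "gripper": 0.8},
  {"rot": [0, 0, 0], "offset": [-12, 2, -12], "gripper": 0.9},
  {"rot": [0, 0, 0], "offset": [-14, 6, -12], "gripper": 1},
  {"rot": [0, 0, 0], "offset": [-14, 10, -12], "gripper": 1},
])

```text
time_s: 9.3
position: [0.392, -0.1098, 0.2005]
tcp_rot: [[0.989, -0.146, -0.005], [-0.146, -0.989, 0.002], [-0.005, -0.002, -1.0]]
force: [2.0, 0.7, -0.2]
opening: 0.049
```

Run:
```python
from m import *
s=bot.read_state();print(s['time_s'],s['position'],s['force'],s['tcp_rot'])
for n in('top','scene'):
    t=viewer.capture(n);q=proj(t,(.536,-.126,.03))[0]
    m=hsvm(t,(5,80,40),(20,255,255));w=np.zeros_like(m);cv2.circle(w,tuple(int(v) for v in q),30,255,-1)
    k=cv2.findNonZero(m&w);print(n,'dish',rect(ray(t,k[:,0],.031)))
    m=hsvm(t,(40,100,30),(80,255,255));cv2.circle(w,tuple(int(v) for v in q),50,255,-1);print('mat',rect(ray(t,cv2.findNonZero(m&w)[:,0],.001)))
    cv2.imwrite(f'pics/e_{n}.png',t['frame'][:,:,::-1])
o=np.hstack([cv2.imread('pics/e_top.png')[90:260,220:420],cv2.imread('pics/e_scene.png')[80:250,100:300]])
cv2.imwrite('pics/e.png',cv2.convertScaleAbs(cv2.resize(o,None,fx=2,fy=2),alpha=1.4))
```

```text
9.3 [ 0.39203772 -0.10982001  0.20046731] [ 1.96096592  0.68102386 -0.23180747] [[ 0.9892382  -0.14624471 -0.00450112]
 [-0.14623473 -0.98924683  0.00247294]
 [-0.00481437 -0.00178811 -0.99998681]]
top dish (array([ 0.535599  , -0.12431402]), 102.24002075195312, 62.52201843261719, 81.80287170410156)
mat (array([ 0.53586078, -0.12570078]), 159.45672607421875, 119.55046844482422, 83.13417053222656)
scene dish (array([ 0.49796872, -0.11680993]), 146.61021423339844, 104.27355194091797, -8.167938232421875)
mat (array([ 0.54023456, -0.12670972]), 157.9929656982422, 112.01178741455078, 83.5759506225586)
```

View pics/e.png

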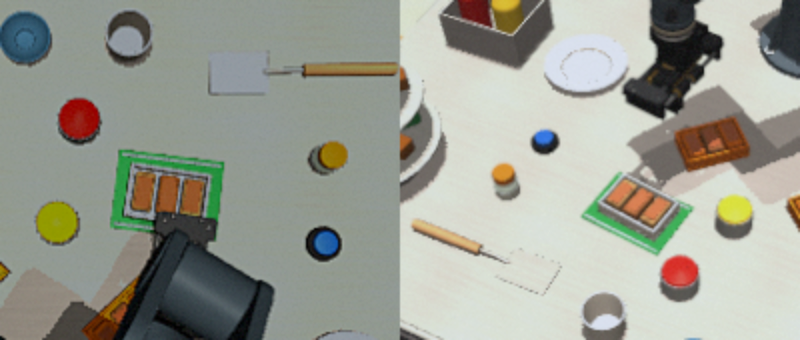

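The dish is centred on the mat: (0.5356,-0.1243) against the mat's (0.5359,-0.1257), angle difference 1.3°. The scene dish fit was spoiled by the mask catching the neighbouring orange dish. Next I'll look at the button from above with the wrist camera.

arm_command([
  {"rot": [0, 0, 0], "offset": [11.8, 29.6, 0], "gripper": 1},
  {"rot": [0, 0, 0], "offset": [11.8, 29.6, 0], "gripper": 1},
  {"rot": [0, 0, 0], "offset": [11.8, 29.6, 0], "gripper": 1},
  {"rot": [0, 0, 0], "offset": [11.8, 29.6, 0], "gripper": 1},
  {"rot": [0, 0, 0], "offset": [11.8, 29.6, 0], "gripper": 1},
  {"rot": [0, 0, 0], "offset": [11.8, 29.6, 0], "gripper": 1},
  {"rot": [0, 0, 0], "offset": [11.8, 29.6, 0], "gripper": 1},
  {"rot": [0, 0, 0], "offset": [11.8, 29.6, 0], "gripper": 1},
])

```text
time_s: 10.2
position: [0.4696, -0.4247, 0.2002]
tcp_rot: [[0.989, -0.151, 0.002], [-0.151, -0.989, -0.003], [0.002, 0.002, -1.0]]
force: [-0.4, -0.1, -0.3]
opening: 0.003
```

Run:
```python
from m import *
c=viewer.capture('wrist');s=bot.read_state();p=s['position'];print(p,s['tcp_rot'].round(3).tolist())
q=proj(c,(.466,-.3565,.022))[0];print('expected px',q)
print(circ(c,(95,120,60),(125,255,255),q,.022,60))
cv2.imwrite('pics/wb.png',c['frame'][:,:,::-1])
```

```text
[ 0.46879806 -0.42198704  0.1998749 ] [[0.989, -0.15, -0.0], [-0.15, -0.989, 0.001], [-0.0, -0.001, -1.0]]
expected px [241.96103644 128.70104764]
(array([ 0.4623819 , -0.35624139]), 35.51556396484375)
```

Wrist view: button at (0.4624,-0.3562), 35.5 mm across (36 given), matching the top view. I'll move above it.

arm_command([
  {"rot": [0, 0, 0], "offset": [-1.5, -4, 0], "gripper": 1},
  {"rot": [0, 0, 0], "offset": [-1.5, -6.4, 2], "gripper": 1},
  {"rot": [0, 0, 0], "offset": [-1.5, -6.4, 5], "gripper": 1},
  {"rot": [0, 0, 0], "offset": [-1.5, -6.4, 8], "gripper": 1},
  {"rot": [0, 0, 0], "offset": [-1.5, -6.4, 9.7], "gripper": 1},
  {"rot": [0, 0, 0], "offset": [-1.5, -6.4, 9.7], "gripper": 1},
  {"rot": [0, 0, 0], "offset": [-1.5, -6.4, 9.7], "gripper": 1},
])

```text
time_s: 10.95
position: [0.4631, -0.3547, 0.1036]
tcp_rot: [[0.989, -0.148, -0.001], [-0.148, -0.989, 0.001], [-0.001, -0.001, -1.0]]
force: [-0.1, -0.3, -0.8]
opening: 0.001
```

arm_command([
  {"rot": [0, 0, 0], "offset": [0, 0.15, 0.6], "gripper": 1},
  {"rot": [0, 0, 0], "offset": [0, 0.15, 1.1], "gripper": 1},
  {"rot": [0, 0, 0], "offset": [0, 0.15, 1.4], "gripper": 1},
  {"rot": [0, 0, 0], "offset": [0, 0.15, 1.6], "gripper": 1},
  {"rot": [0, 0, 0], "offset": [0, 0.15, 1.7], "gripper": 1},
  {"rot": [0, 0, 0], "offset": [0, 0.15, 1.7], "gripper": 1},
])

```text
time_s: 11.55
position: [0.4633, -0.3584, 0.0869]
tcp_rot: [[0.989, -0.15, 0.001], [-0.15, -0.989, -0.001], [0.001, 0.001, -1.0]]
force: [0.7, 0.2, 4.1]
opening: 0.005
```

Force is 4.1 N, about 5 mm down. I'll press 1 mm further to be sure, then retract.

arm_command([
  {"rot": [0, 0, 0], "offset": [0, 0, 0.1], "gripper": 1},
  {"rot": [0, 0, 0], "offset": [0, 0, 0.1], "gripper": 1},
  {"rot": [0, 0, 0], "offset": [0, 0, 0.1], "gripper": 1},
])

```text
time_s: 11.85
position: [0.4633, -0.3584, 0.0861]
tcp_rot: [[0.989, -0.15, 0.001], [-0.15, -0.989, -0.001], [0.001, 0.001, -1.0]]
force: [0.5, 1.3, 6.8]
opening: 0.001
```

arm_command([
  {"rot": [0, 0, 0], "offset": [0, 0, -1], "gripper": 1},
  {"rot": [0, 0, 0], "offset": [0, 0, -4], "gripper": 1},
  {"rot": [0, 0, 0], "offset": [0, 0, -8], "gripper": 1},
  {"rot": [0, 0, 0], "offset": [0, 0, -12], "gripper": 1},
  {"rot": [0, 0, 0], "offset": [0, 6, -12], "gripper": 1},
  {"rot": [0, 0, 0], "offset": [0, 10, -12], "gripper": 1},
  {"rot": [0, 0, 0], "offset": [0, 10, -12], "gripper": 1},
  {"rot": [0, 0, 0], "offset": [0, 10, -12], "gripper": 1},
])

```text
time_s: 12.65
position: [0.4468, -0.4574, 0.2049]
tcp_rot: [[0.988, -0.152, -0.001], [-0.152, -0.988, 0.002], [-0.002, -0.002, -1.0]]
force: [-0.7, -0.1, 0.1]
opening: 0.009
```

Run:
```python
from m import *
import pickle
c0=pickle.load(open('c0.pkl','rb'))['top']
t=viewer.capture('top');q=proj(t,(.536,-.126,.03))[0]
m=hsvm(t,(5,80,40),(20,255,255));w=np.zeros_like(m);cv2.circle(w,tuple(int(v) for v in q),30,255,-1)
print('dish',rect(ray(t,cv2.findNonZero(m&w)[:,0],.031)))
print('blue',circ(t,(95,120,100),(125,255,255),(382,211),.022,20))
for n,lo,hi,p in(('saucer',(95,90,40),(110,255,255),(232,109)),('jar',(10,150,60),(25,255,255),(386,168)),('turner handle',(8,60,60),(25,255,255),(396,124))):
    print(n,[circ(x,lo,hi,p,.03,30)[0].round(4) for x in(c0,t)])
s=bot.read_state();print(s['time_s'],s['position'],s['force'])
cv2.imwrite('pics/f.png',cv2.convertScaleAbs(cv2.resize(t['frame'][:,:,::-1],None,fx=1.4,fy=1.4),alpha=1.4))
```

```text
dish (array([ 0.53521924, -0.12453552]), 102.94856262207031, 62.918548583984375, 81.16510009765625)
blue (array([ 0.46523944, -0.35557147]), 30.492664337158203)
saucer [array([0.7683, 0.0892]), array([0.7689, 0.0894])]
jar [array([ 0.5927, -0.3675]), array([ 0.5927, -0.3675])]
turner handle [array([ 0.7221, -0.3955]), array([ 0.7221, -0.3955])]
12.7 [ 0.44697714 -0.45603114  0.20464367] [0.27980597 0.64992795 0.79920677]
```

The dish is still centred, the button was bottomed at 6.8 N and released, and the bystanders I measured haven't moved. Handing in.

```bash
python3 -c "
from rig import ticket
print(ticket.hand_in())"
```

```text
the job is handed in; nothing more can be done
None
```

The white dish is on the green mat and the call button has been pressed and released. I handed the job in at about 12.7 s; the hand-in gives no verdict.

I pushed the dish with two part-closed fingers against its rear end. It curved into line with the gap, turned 4° after I saw it was about 5 mm toward the red pot, and went through without wrist forces that suggested rubbing on the pots.

**Last checks:**
- **Dish:** in the top view its centre is within about 1.5 mm of the mat's centre on each axis, turned about 2° from the mat (limits 24 mm and 0.42 rad).
- **Button:** pressed about 6 mm with 6.8 N. The wrist force fell back to near zero after I retracted. I judged that it came back up from that and did not measure its height.
- **Bystanders:** saucer, pick jar and turner moved less than 1 mm in the top view. I did not measure the teacup, shaker or plate at the end, but the arm did not go near them at low height.

**What disagreed or failed:**
- The top and scene cameras differed by up to 10 mm in x on the raised objects, so I relied on positions relative to the pots and on the wrist camera.
- Scene-view dish fits were unusable whenever the arm or an orange look-alike came into the mask.
- The final picture could not be viewed because I had reached the 12-picture limit.

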